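# Clamp the lid of a specimen transport case with its draw latch

## Task

Two small specimen transport cases lie on their backs on the bench, latch side up. On one of them the lid still stands off on its sprung seal: swing that case's wire bail over onto the keeper hook of its lid, then throw the latch lever back over centre until it snaps down flat and holds the lid clamped. Leave the case that is already fastened alone.

Things in the scene. Friction and masses are not known exactly. Their poses are not given: they have to be found in the camera images.
- open_case: The unfastened case, fixed to the bench: grey plastic box 110 mm wide (y), 66 mm high, steel latch in the middle of its top. Origin on the bench, below the latch lever's pivot. Own x runs along the case from base to lid (roughly away from the robot), z up. Body from x = -80 to 33 mm, lid from 37 to 105 mm when clamped (handle to 126 mm); unclamped, the lid stands 6 mm further out.
- lever_pivot (a point): Axis of the open case's latch lever, along the case's y, 75 mm above the bench (9 mm above the case's top). The lever is a steel plate 30 mm wide (y), 57 mm long with a rolled tip; shut, it lies flat from the pivot towards the case's -x, its upper face 5 mm above the pivot axis. The bail is pinned to the lever 15 mm from this axis.
- lever_tip (a point): Middle of the rolled tip (8 mm thick) of the open case's lever, 53 mm from the pivot axis. At the start the lever stands up, leaning towards the lid, below the thrown-back bail.
- lever (a joint): Angle of the open case's lever, rad: 0 shut and flat (towards the case's -x), 1.57 upright, up to 2.4 open, leaning towards the lid. Friction (about 1 N at the tip) keeps it where it is left. With the bail hooked it takes about 3 to 5 N near its tip from 1.3 rad down, passes dead centre at 0.26 and is then pulled shut. Starts at 1.95 to 2.3.
- bail_bar (a point): Middle of the crossbar of the open case's wire bail, a loop of 6 mm steel wire 58 mm wide outside (along y; 46 mm inside), legs 83 mm long from their pin on the lever. It swings freely: at the start it leans back on a stop, away from the lid; pushed past upright towards the lid it falls over and, with the lever still open, lands 7 to 15 mm beyond the keeper point.
- keeper (a point): On the open case's lid: where the middle of the crossbar lies when hooked and taut, 75 mm above the bench, in the case's x 68 mm from the lever pivot when clamped, 74 mm before. Next to it, on the latch's side, stands the keeper hook, 24 mm wide, open towards the lid's far end, its top 8 mm above this point. Axes as the case's.
- lid (a joint): How far the open case's lid stands off its clamped position, m: 0.006 at the start (pushed out by the sprung seal), 0 fully clamped. Without the latch it springs out again.
- shut_case: The other case, same shape and size but already fastened: lid home, bail on its keeper, lever flat. Fixed to the bench. Origin and axes as for the open case. Nothing on it rises above 84 mm.

How it is judged:
By the outcome, as a careful person would: the job done as asked, in the order asked, and still so for the second after the job is handed in, with the robot touching nothing.
It also fails if it takes over 38 s, if anything falls off the work surface, if the arm or the gripper's body presses on something with over 40 N, if the wrist force passes 120 N, or if a joint passes its speed limit or range.

## Robot

A 6-joint arm with a two-finger parallel gripper is mounted at the origin on a cart in front of the work surface, level with it; the furniture and walls round the work are solid. World frame = base frame: x ahead of the robot, y to its left, z up, the work surface at z = 0. Lengths are in m, angles in rad, forces in N, time in s.
With the tool pointing down it reaches from about 0.35 to 0.85 m from the base axis. Payload 8.1 kg.
Tool frame: the origin (TCP) lies between the finger pads; the fingertips stand 11 mm ahead of it and the grasp point (between the pads) lies 8 mm behind it (tips_ahead is the z of the fingertips in the tool frame, in m); z points along the fingers, y is the line along which they close (so a half turn about z gives the same grasp; the last joint's range is limited). The gripper opens to 93 mm and grips with 3 to 60 N. Pads are 15 mm wide; open, the fingers measure 128 mm over their backs; the gripper's body (75 mm by 188 mm) begins 65 mm behind the grasp point.
Start: joints at [1.075, 0.13, 1.488, -0, 1.523, -0.085], TCP at [0.24, 0.55, 0.23] pointing down, gripper open.
Joint ranges: [-2.96, 2.96], [-0.89, 2.26], [0.02, 2.5], [-1.34, 4.48], [0, 2.73], [-2.66, 2.66]. Speed limits (rad/s): [2.39, 2.39, 2.79, 3.14, 3.14, 3.14].

## Interface

Orientations are given as a rotation vector (axis times angle).
In Python, from plant import read_state, read_camera, close_job, tips_ahead gives the robot as it stands. The module is installed in compiled form; this text tells all that it offers.
- The arm moves only by the tool move_arm, never from a script. Its argument "plan" is a list of rows, each a list of 7 numbers: the turn, a rotation vector about the tool's x, y, z in units of 6 degrees (1.0 is 6 degrees), then the shift along the tool's x, y, z in units of 25 mm (1.0 is 25 mm), then the finger opening in mm, from 0 to 93. A call has exactly 10 rows; each row shifts and turns the commanded pose from where the row before left it, along the tool's axes as they then stand; what a row does not reach is not made up. A row lasts 1/10 s, in which the tool goes at most 50 mm and 8.59 degrees, less where a joint would pass 70% of its speed; a pose out of reach is approached as far as the arm can. A call is refused whole if a number of a shift passes 1 or a number of a turn 1, either way. A call with a gripper value outside its range is refused whole. The fingers move at their own pace and stop on an object; "force" is the grip in N (left out, the last holds). Time passes only in rows, so rows that do not move let the fingers close, or fill a call up. It gives the time, the measured TCP pose, the force, the opening and the grip force at its end, in the units of the state.
- read_state(): the state, without advancing time (a new reading comes with each control period).
- read_camera(name): name is "scene" or "top" or "wrist"; returns a dict with "frame" (480x640x3 uint8, red, green, blue), "z_map" (480x640 float32, m along the optical axis (not along the pixel's ray), 0 where there is no reading), "fx", "fy", "cx", "cy" (pixels), "distortion" ([k1, k2, p1, p2, k3] as OpenCV has them; the pictures are not rectified), "rvec" (rotation vector, rad) and "tvec" (3), from world to camera coordinates, as OpenCV has them. Camera axes: x right, y down, z forward; pixel columns grow to the right and rows downward; lengths in m; the calibration is good to about 2 mm. A picture is of the moment at which its call begins.
- close_job(): hands the job in; it is judged then, once.
The state is a dict: "t": time; "q": joint angles; "dq": joint speeds; "joint_torque": joint torques, N m; "tool_pos": TCP position; "orientation": TCP orientation; "force": force on the tool from outside, world axes, zero at the start; "wrist_torque": the same for the moment, N m; "opening": finger opening in m; "gripper_force": force on a finger pad.
Only numpy, scipy, OpenCV 4.12 (cv2) and the standard library are available. Lean on these libraries where they do the work, as an engineer would, in place of code of your own. Each camera call takes 0.05 s, during which the arm holds its last target. There are 200 camera calls.

## Working session

There is one attempt and no reset: what is moved stays moved. The work goes in short steps, Python scripts to look and compute and a tool call to move; the robot and the scene stay as the last step left them, time stands still between calls to the robot, and variables do not carry over. Pictures are saved under pics/ and viewed, at most 10 in all, crops included, and the job is handed in when it is done.

Besides the shell and the picture viewer there is one more tool, called after ">>>" in YAML: its name, and indented under it one key for each argument. move_arm: Moves the arm, as the interface text tells. Its arguments: {"type":"object","properties":{"plan":{"type":"array","items":{"type":"array","items":{"type":"number"}}},"force":{"type":"number"}},"required":["plan"]}

```bash
mkdir -p pics
cat > h.py <<'E'
import numpy as np, cv2
from plant import read_state, read_camera, close_job, tips_ahead
def cam(n): 
    c=read_camera(n); c['K']=np.array([[c['fx'],0,c['cx']],[0,c['fy'],c['cy']],[0,0,1.]]); c['R']=cv2.Rodrigues(np.array(c['rvec'],float))[0]; c['t']=np.array(c['tvec'],float).ravel(); c['D']=np.array(c['distortion'],float); return c
def ray(c,u,v):
    p=cv2.undistortPoints(np.array([[[u,v]]],float),c['K'],c['D'])[0,0]
    return c['R'].T@np.array([p[0],p[1],1.]), -c['R'].T@c['t']
def at_depth(c,u,v,d=None):
    r,o=ray(c,u,v); return o+r*(c['z_map'][int(v),int(u)] if d is None else d)
def at_z(c,u,v,z):
    r,o=ray(c,u,v); return o+r*(z-o[2])/r[2]
def cloud(c):
    h,w=c['z_map'].shape; uv=np.stack(np.meshgrid(np.arange(w),np.arange(h)),-1).reshape(-1,1,2).astype(float)
    p=cv2.undistortPoints(uv,c['K'],c['D'])[:,0]; d=c['z_map'].reshape(-1,1)
    P=(np.hstack([p,np.ones((len(p),1))])*d-c['t'])@c['R']; P[d[:,0]==0]=np.nan
    return P.reshape(h,w,3)
def save(n,im,s=1): cv2.imwrite('pics/'+n,cv2.resize(im[:,:,::-1],None,fx=s,fy=s,interpolation=cv2.INTER_CUBIC))
E
python3 - <<'E'
from h import *
import pickle
for n in('top','scene'):
    c=cam(n); save(n+'.png',c['frame']); pickle.dump(c,open(n+'.pkl','wb')); print(n,-c['R'].T@c['t'],c['fx'])
s=read_state(); print(s['t'],s['tool_pos'],s['orientation'],tips_ahead)
E
```

```text
top [0.41591383 0.0066053  0.93724942] 485.7568831404864
scene [-0.00809488 -0.5070961   0.52786775] 572.9733737596896
0.1 [0.23931601 0.54967982 0.22869169] [-6.40587510e-01 -3.07506892e+00  2.47609419e-03] 0.011
```

View pics/top.png

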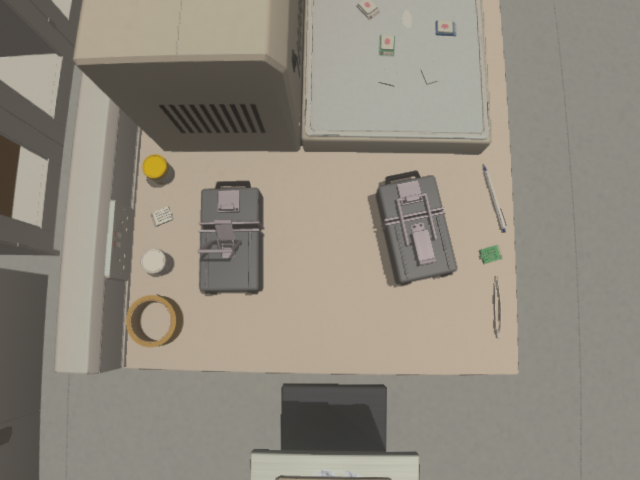

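View pics/scene.png

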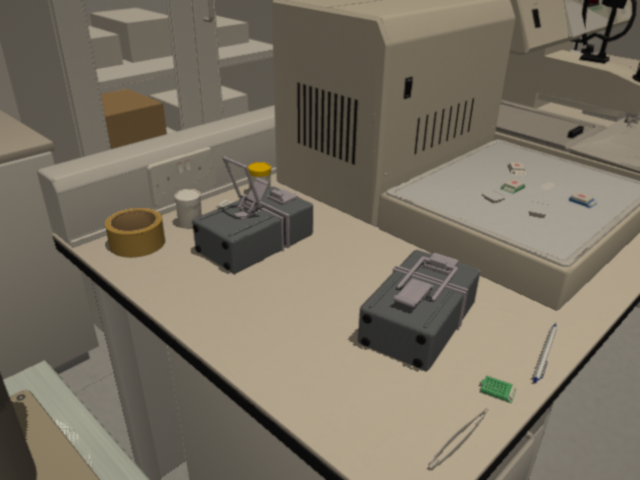

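The open case is the left one: its bail is standing up and leaning back, with the bar at about (205,250) in top and (235,160) in scene. The shut case is on the right. I'll look closer.

Run:
```python
from h import *
import pickle
t=pickle.load(open('top.pkl','rb')); s=pickle.load(open('scene.pkl','rb'))
a=cv2.resize(t['frame'][170:305,180:285],None,fx=4.4,fy=4.4,interpolation=cv2.INTER_CUBIC)
b=cv2.resize(s['frame'][145:275,185:325],None,fx=2.4*1,fy=2.4,interpolation=cv2.INTER_CUBIC)
b=np.pad(b,((0,a.shape[0]-b.shape[0]),(0,0),(0,0)))
cv2.imwrite('pics/crop.png',np.hstack([a,b])[:,:,::-1]); print(a.shape,b.shape)
P=cloud(t)
# case top edge fit: points at z 0.06-0.07 around left case
m=(np.abs(P[...,2]-.066)<.004); m[:, :190]=0; m[:,275:]=0; m[:170]=0; m[305:]=0
q=P[m][:,:2].astype(np.float32); print(len(q),np.median(P[m][:,2])); r=cv2.minAreaRect(q); print(r, cv2.boxPoints(r))
# machine extents
M=P[(P[...,2]>.1)&np.isfinite(P[...,2])]
mm=P[60:165,100:310].reshape(-1,3); mm=mm[mm[:,2]>.1]; print('machine min x',np.nanpercentile(mm[:,0],[.5,2]), np.nanpercentile(mm[:,1],[1,99]),np.nanmax(mm[:,2]))
```

```text
(594, 462, 3) (594, 336, 3)
4463 0.06596422616461738
((0.5472139120101929, 0.19630080461502075), (0.19235192239284515, 0.1124710738658905), 3.310335159301758) [[0.44795117 0.24688892]
 [0.4544457  0.13460551]
 [0.6464766  0.14571269]
 [0.6399821  0.25799608]]
machine min x [0.68052299 0.70727643] [0.0705682  0.42793424] 0.37625404953273445
```

View pics/crop.png

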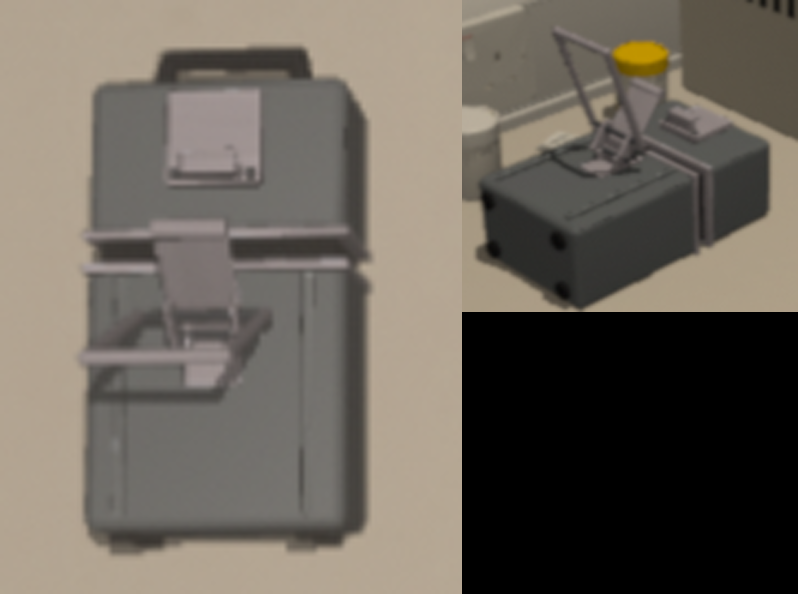

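Run:
```python
from h import *
import pickle
np.set_printoptions(precision=4,suppress=True)
t=pickle.load(open('top.pkl','rb')); s=pickle.load(open('scene.pkl','rb'))
P=cloud(t)
f=lambda x,y:(180+x/4.4-.4,170+y/4.4-.4)
def pt(n,x,y,z=None):
    u,v=f(x,y); r=P[int(round(v))-1:int(round(v))+2,int(round(u))-1:int(round(u))+2].reshape(-1,3)
    print(n,r[np.argmax(r[:,2])], at_z(t,u,v,z) if z else '')
pt('barL',90,357); pt('barM',158,357); pt('barR',225,356)
pt('tip',188,228);pt('tipL',158,228);pt('tipR',222,228)
pt('gapL',90,268,.066);pt('gapR',350,263,.066);pt('lidL',90,237,.066);pt('lidR',350,232,.066)
pt('hook',208,160); pt('hookL',178,160,.083); pt('hookR',236,160,.083); pt('plateBL',168,183,.068); pt('plateBR',262,184,.068); pt('plateTL',168,90,.068)
pt('plateTR',262,90,.068)
pt('caseBL',90,530,.066); pt('caseBR',345,527,.066); pt('caseTL',97,82,.066);pt('caseTR',345,80,.066)
# scene camera
g=lambda x,y:(185+(x-462)/2.4-.3,145+y/2.4-.3)
for n,x,y in (('sbar end1',558,33),('sbar end2',612,55),('stip',645,82)):
    u,v=g(x,y); r,o=ray(s,u,v); print(n,u,v,'on y=..',[o+r*k for k in [(yy-o[1])/r[1] for yy in (.17,.195,.225)]])
# bar cluster from top cloud
m=(P[...,2]>.12); m[:240]=0;m[262:]=0;m[:,:190]=0;m[:,245:]=0; q=P[m]; print(len(q)); print(q[q[:,2].argsort()][-40::4])
Q=cloud(s); w=Q[150:200,215:275].reshape(-1,3); w=w[(w[:,2]>.085)&(w[:,1]>.1)&(w[:,1]<.26)&(w[:,0]<.68)&(w[:,0]>.4)]; i=w[:,2].argsort()[::-1]; print(w[i[::12]])
```

```text
barL [0.5102 0.2181 0.1703] 
barM [0.5121 0.1953 0.1707] 
barR [0.5124 0.1709 0.1709] 
tip [0.5708 0.1964 0.1194] 
tipL [0.5709 0.2106 0.1184] 
tipR [0.5692 0.1859 0.1191] 
gapL [0.5613 0.2516 0.0695] [0.5609 0.2506 0.066 ]
gapR [0.5625 0.1428 0.069 ] [0.5642 0.1413 0.066 ]
lidL [0.5726 0.2487 0.0688] [0.5741 0.2513 0.066 ]
lidR [0.5756 0.1416 0.068 ] [0.5773 0.1417 0.066 ]
hook [0.6013 0.1963 0.0851] 
hookL [0.6049 0.2111 0.085 ] [0.6035 0.2114 0.083 ]
hookR [0.6013 0.189  0.0853] [0.6037 0.1873 0.083 ]
plateBL [0.5978 0.2169 0.0745] [0.597  0.2188 0.068 ]
plateBR [0.5982 0.18   0.0744] [0.5969 0.179  0.068 ]
plateTL [0.6337 0.217  0.0736] [0.6369 0.2207 0.068 ]
plateTR [0.6362 0.1821 0.0719] [0.6372 0.1808 0.068 ]
caseBL [0.4539 0.244  0.0649] [0.4519 0.2453 0.066 ]
caseBR [0.4556 0.1418 0.0651] [0.4549 0.1398 0.066 ]
caseTL [0.6393 0.2492 0.0662] [0.6408 0.2519 0.066 ]
caseTR [0.6407 0.1465 0.0631] [0.6422 0.1461 0.066 ]
sbar end1 224.7 158.45 on y=.. [array([0.4733, 0.17  , 0.1906]), array([0.491 , 0.195 , 0.1782]), array([0.5124, 0.225 , 0.1632])]
sbar end2 247.2 167.61666666666
[... 1068 characters left out ...]
67]
 [0.5692 0.2031 0.1161]
 [0.5675 0.2065 0.1155]
 [0.5651 0.2118 0.1145]
 [0.5668 0.1898 0.1138]
 [0.5694 0.1851 0.1126]
 [0.5666 0.1845 0.1118]
 [0.5631 0.2068 0.1111]
 [0.5651 0.1959 0.1103]
 [0.5608 0.1857 0.1095]
 [0.5285 0.1706 0.1087]
 [0.5598 0.2031 0.1077]
 [0.5634 0.2021 0.1069]
 [0.5581 0.188  0.1059]
 [0.5324 0.2211 0.1047]
 [0.5593 0.2081 0.1043]
 [0.5319 0.2205 0.1032]
 [0.5582 0.2042 0.1022]
 [0.5561 0.2044 0.1009]
 [0.5564 0.2023 0.0996]
 [0.5534 0.1881 0.098 ]
 [0.5328 0.2223 0.0966]
 [0.5475 0.208  0.0948]
 [0.548  0.1846 0.0935]
 [0.5495 0.2134 0.0923]
 [0.5491 0.1861 0.0906]
 [0.5463 0.2015 0.0899]
 [0.5358 0.2185 0.0893]
 [0.5454 0.2087 0.0876]
 [0.5462 0.1988 0.0871]]
```

Case yaw is about 2°, origin about (0.533, 0.195), lever about 2.3 rad. The bar centre is (0.5105, 0.196, 0.1675), which matches the 83 mm legs, and the keeper is at about (0.607, 0.198). First I turn the tool so its y runs along the case's y, then cross over behind the bail.

>>> move_arm:
  plan:
    - [0,0,-0.85,0,0,0,0]
    - [0,0,-0.85,0,0,0,0]
    - [0,0,-0.85,0,0,0,0]
    - [0,0,-0.85,0,0,0,0]
    - [0,0,-0.85,0,0,0,0]
    - [0,0,0,-0.62,-0.97,0,0]
    - [0,0,0,-0.62,-0.97,0,0]
    - [0,0,0,-0.62,-0.97,0,0]
    - [0,0,0,-0.62,-0.97,0,0]
    - [0,0,0,-0.62,-0.97,0,0]
  force: 20

```text
t: 1.1
tool_pos: [0.3215, 0.4304, 0.2291]
orientation: [0.054, -3.141, 0.001]
force: [0.8, -0.4, -0.6]
opening: 0.0176
gripper_force: 0.0
```

>>> move_arm:
  plan:
    - [0,0,0,-0.62,-0.97,0,0]
    - [0,0,0,-0.62,-0.97,0,0]
    - [0,0,0,-0.62,-0.97,0,0]
    - [0,0,0,-0.62,-0.97,0,0]
    - [0,0,0,-0.62,-0.97,0,0]
    - [0,0,0,-0.62,-0.97,0,0]
    - [0,0,0,-0.62,-0.97,0,0]
    - [0,0,0,-0.62,-0.97,0,0]
    - [0,0,0,-0.62,-0.97,0,0]
    - [0,0,0,-0.62,-0.97,0,0]

```text
t: 2.1
tool_pos: [0.4847, 0.1934, 0.2292]
orientation: [0.054, -3.14, 0.0]
force: [-0.0, 0.3, 0.2]
opening: 0.0006
gripper_force: 0.0
```

>>> move_arm:
  plan:
    - [0,0,0,0,0,0.7,0]
    - [0,0,0,0,0,0.7,0]
    - [0,0,0,0,0,0.7,0]
    - [0,0,0,0,0,0.6,0]
    - [0,0,0,0,0,0,0]
    - [0,0,0,-0.3,0,0,0]
    - [0,0,0,-0.3,0,0,0]
    - [0,0,0,-0.3,0,0,0]
    - [0,0,0,-0.3,0,0,0]
    - [0,0,0,-0.3,0,0,0]

```text
t: 3.1
tool_pos: [0.523, 0.1959, 0.1626]
orientation: [-0.054, 3.14, 0.0]
force: [0.3, -0.6, 0.0]
opening: 0.0002
gripper_force: 0.0
```

>>> move_arm:
  plan:
    - [0,0,0,-0.3,0,0,0]
    - [0,0,0,-0.3,0,0,0]
    - [0,0,0,-0.3,0,0,0]
    - [0,0,0,-0.3,0,0,0]
    - [0,0,0,-0.3,0,0,0]
    - [0,0,0,0,0,-0.8,0]
    - [0,0,0,0,0,-0.8,0]
    - [0,0,0,0,0,-0.8,0]
    - [0,0,0,0,0,0,0]
    - [0,0,0,0,0,0,0]

```text
t: 4.1
tool_pos: [0.5597, 0.1972, 0.222]
orientation: [-0.054, 3.14, 0.0]
force: [0.1, 0.4, -0.9]
opening: 0.0005
gripper_force: 0.0
```

Run:
```python
from h import *
import pickle
t=cam('top'); s=cam('scene'); pickle.dump((t,s),open('2.pkl','wb'))
a=cv2.resize(t['frame'][170:305,180:285],None,fx=4.4,fy=4.4,interpolation=cv2.INTER_CUBIC)
b=cv2.resize(s['frame'][145:275,185:325],None,fx=2.4,fy=2.4,interpolation=cv2.INTER_CUBIC)
b=np.pad(b,((0,a.shape[0]-b.shape[0]),(0,0),(0,0)))
cv2.imwrite('pics/crop2.png',np.hstack([a,b])[:,:,::-1])
```

```text
(no output)
```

View pics/crop2.png

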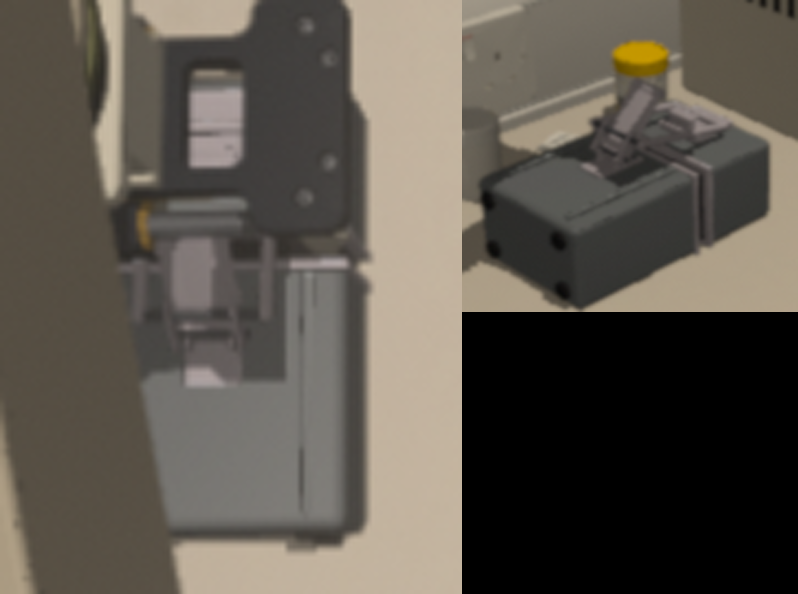

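The bail has fallen over the keeper hook: in scene the loop surrounds the plate near (690,115), and the lever still leans at (640,100). Now I go behind the lever on the lid side and lower.

>>> move_arm:
  plan:
    - [0,0,0,-0.7,-0.04,0,0]
    - [0,0,0,-0.7,-0.04,0,0]
    - [0,0,0,0,0,0,0]
    - [0,0,0,0,0,0.8,0]
    - [0,0,0,0,0,0.8,0]
    - [0,0,0,0,0,0.8,0]
    - [0,0,0,0,0,0.8,0]
    - [0,0,0,0,0,0.6,0]
    - [0,0,0,0,0,0.44,0]
    - [0,0,0,0,0,0,0]

```text
t: 5.2
tool_pos: [0.5929, 0.196, 0.1138]
orientation: [0.054, -3.138, 0.001]
force: [-0.3, 0.4, 0.2]
opening: 0.0004
gripper_force: 0.0
```

>>> move_arm:
  plan:
    - [0,0,0,0.25,0,-0.05,0]
    - [0,0,0,0.25,0,-0.05,0]
    - [0,0,0,0.25,0,-0.05,0]
    - [0,0,0,0.25,0,-0.05,0]
    - [0,0,0,0.25,0,-0.05,0]
    - [0,0,0,0.25,0,-0.05,0]
    - [0,0,0,0.25,0,-0.05,0]
    - [0,0,0,0.25,0,-0.05,0]
    - [0,0,0,0,0,0,0]
    - [0,0,0,0,0,0,0]

```text
t: 6.2
tool_pos: [0.5437, 0.1945, 0.1256]
orientation: [0.054, -3.14, 0.0]
force: [-0.4, 0.0, -0.1]
opening: 0.0003
gripper_force: 0.0
```

Run:
```python
from h import *
s=cam('scene'); w=cam('wrist')
b=cv2.resize(s['frame'][120:275,185:325],None,fx=3,fy=3,interpolation=cv2.INTER_CUBIC)
w=cv2.resize(w['frame'],(370,278)); w=np.pad(w,((0,b.shape[0]-278),(0,0),(0,0)))
cv2.imwrite('pics/crop3.png',np.hstack([b,w])[:,:,::-1])
```

```text
(no output)
```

View pics/crop3.png

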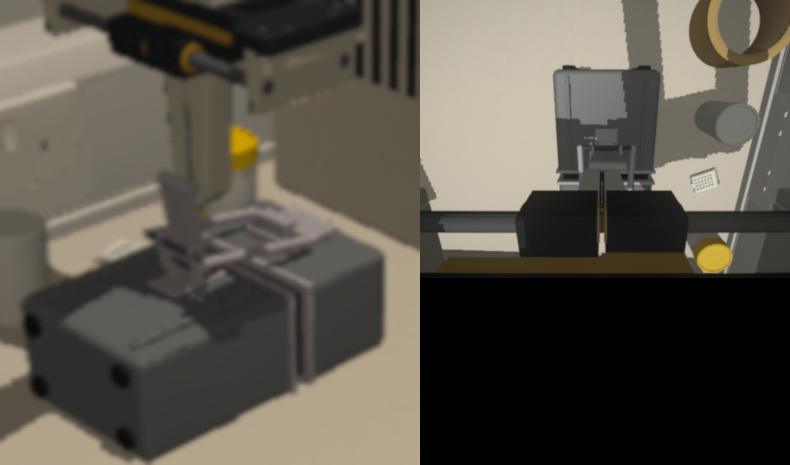

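The lever is now upright at (180,225) and the bail loop lies over the hook with the bar beyond it, near (320,225). I'll throw the lever on gradually.

>>> move_arm:
  plan:
    - [0,0,0,0.2,0,-0.06,0]
    - [0,0,0,0.2,0,-0.06,0]
    - [0,0,0,0.17,0,0.03,0]
    - [0,0,0,0.17,0,0.03,0]
    - [0,0,0,0.18,0,0.04,0]
    - [0,0,0,0,0,0,0]
    - [0,0,0,0,0,0,0]
    - [0,0,0,0,0,0,0]
    - [0,0,0,0,0,0,0]
    - [0,0,0,0,0,0,0]

```text
t: 7.3
tool_pos: [0.5215, 0.1938, 0.1267]
orientation: [0.054, -3.141, -0.0]
force: [0.3, 0.0, 0.3]
opening: 0.0008
gripper_force: 0.4
```

Run:
```python
from h import *
s=cam('scene')
b=cv2.resize(s['frame'][160:265,205:325],None,fx=5.5,fy=5.5,interpolation=cv2.INTER_CUBIC)
cv2.imwrite('pics/crop4.png',b[:,:,::-1]); print(read_state()['force'])
```

```text
[ 0.65182947 -0.34599344  1.14233018]
```

View pics/crop4.png

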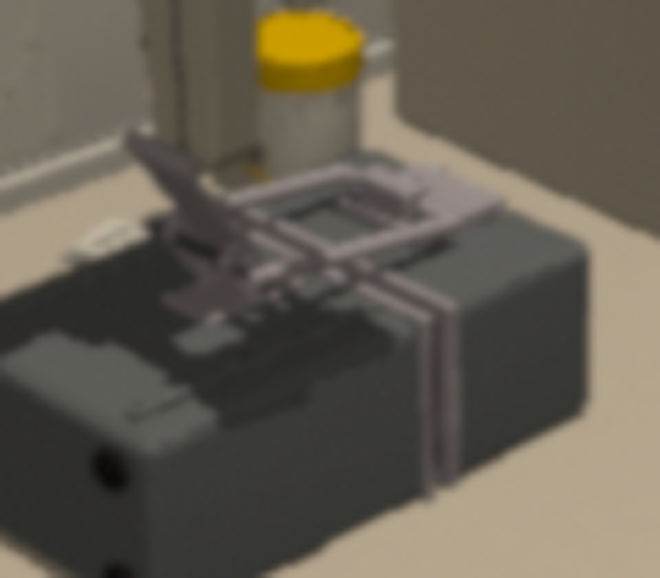

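The bail is taut on the hook, the bar is at about (420,190), the lever is around 1.0 rad and the gap is closing. I continue along the arc to flat.

>>> move_arm:
  plan:
    - [0,0,0,0.24,0,0.15,0]
    - [0,0,0,0.24,0,0.16,0]
    - [0,0,0,0.17,0,0.21,0]
    - [0,0,0,0.17,0,0.22,0]
    - [0,0,0,0.07,0,0.17,0]
    - [0,0,0,0.07,0,0.17,0]
    - [0,0,0,0.04,0,0.18,0]
    - [0,0,0,0.04,0,0.18,0]
    - [0,0,0,0,0,0.08,0]
    - [0,0,0,0,0,0,0]

```text
t: 8.35
tool_pos: [0.4954, 0.1929, 0.0907]
orientation: [0.054, -3.141, 0.0]
force: [-11.3, -3.3, 22.8]
opening: 0.0004
gripper_force: 11.1
```

>>> move_arm:
  plan:
    - [0,0,0,0,0,-0.3,0]
    - [0,0,0,0,0,-0.8,0]
    - [0,0,0,0,0,-1,0]
    - [0,0,0,0,0,-1,0]
    - [0,0,0,0,0,-1,0]
    - [0,0,0,0.5,0.8,-0.8,0]
    - [0,0,0,0.5,0.8,0,0]
    - [0,0,0,0.5,0.8,0,0]
    - [0,0,0,0.5,0.8,0,0]
    - [0,0,0,0,0,0,0]

```text
t: 9.35
tool_pos: [0.4413, 0.2729, 0.2108]
orientation: [0.058, -3.14, -0.001]
force: [-0.1, 0.6, -0.7]
opening: 0.0005
gripper_force: 0.0
```

Run:
```python
from h import *
s=cam('scene'); t=cam('top')
b=cv2.resize(s['frame'][160:265,205:325],None,fx=4,fy=4,interpolation=cv2.INTER_CUBIC)
a=cv2.resize(t['frame'][170:305,190:285],None,fx=3.1,fy=3.1,interpolation=cv2.INTER_CUBIC)[:420]
cv2.imwrite('pics/crop5.png',np.hstack([b[:a.shape[0]],a[:b.shape[0]]])[:,:,::-1])
Q=cloud(s)[140:270,190:330].reshape(-1,3); Q=Q[(Q[:,0]>.44)&(Q[:,0]<.65)&(Q[:,1]>.15)&(Q[:,1]<.24)&(Q[:,2]<.13)]; print(np.nanpercentile(Q[:,2],[98,99.8]))
```

```text
[0.08093657 0.08334597]
```

View pics/crop5.png

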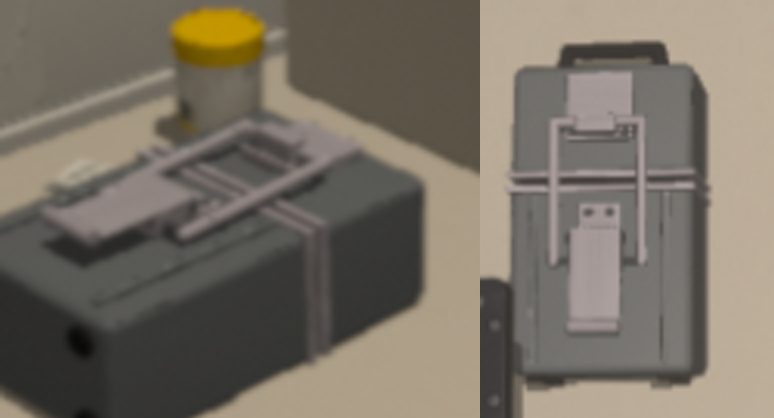

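The lever lies flat at (595,280). The bar is held by the hook at (597,122), and the lid gap is closed at y≈180. Nothing on the case rises above 84 mm and the robot is clear, so I'm handing in.

```bash
python3 -c "from h import *; print(close_job())"
```

```text
the job is handed in; nothing more can be done
None
```

The open case is fastened: the bail is on its keeper hook, the lever is snapped flat and the lid is clamped. I did not touch the other case, and I handed the job in at about 9.5 s of the 38 s.

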